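# Clear and hold open the plasma expressor

### The job

Get the plasma expressor ready for me to hang a blood bag: first lift the green-capped spirit bottle out from in front of its clear pressure plate and stand it upright in the empty compartment of the blue reagent tray, letting go of it. Only then take the red bar at the top of the plate's hoop handle, swing the plate forward against its spring all the way to its stop without ever letting it snap back, and finish with the gripper still holding it fully open. Leave the other bottles, the specimen cups, the tube rack and the clamp where they stand.

Things in the scene. Friction and masses are not known exactly. Their poses are not given: they have to be found in the camera images.
- plate_hinge (a point): (All sizes here are in mm.) Point on the fixed plasma expressor (white base plate 195 deep x 190 wide, bolted down; upright aluminium back panel 165 wide, top 222 above the counter, with two small bag pins near its top). It is the middle of the hinge axis, 45 above the counter. The point's z is up, its y runs along the hinge axis, and its -x axis is the expressor's front: the way the plate swings open. The base reaches 55 in front of this point and 140 behind it.
- pressure_plate (a joint): Angle (rad) of the clear acrylic pressure plate (148 mm wide, top edge 160 from the hinge axis) with its steel hoop handle. 0 = shut, upright; grows as the top swings forward (towards -x of plate_hinge) and down; solid stop at 0.75. A torsion spring always drives it shut: about 5.5 N at the red bar to start it moving, about 11 N to hold it at the stop. It has no catch and shuts by itself when let go.
- handle_mid (a point): Middle of the red round grip bar (diameter (mm) 18, red part 120 long, horizontal along the hinge axis) of the hoop handle; two thin steel uprights 160 apart carry its ends. The bar's axis is 240 from the hinge axis: 285 above the counter when shut; at the stop it is 164 farther forward and 221 above the counter. The point's y runs along the bar; its z points from the hinge to the bar.
- bottle_center (a point): Centre (half-way up, 91 above its underside) of the spirit bottle: loose, white, round, 182 tall, 0.2 to 0.45 kg, body diameter (mm) 60 up to 125 high, then a shoulder, green label and a green cap of diameter 38 from 150 to 182 high (cap centre 75 above this point). It starts upright on the counter, its centre 89 to 112 in front of the hinge axis and up to 30 to either side of the middle, in the way of the plate. It can be lifted by its cap. z is up along the bottle.
- spirit_bottle: The same spirit bottle; origin at the centre of its underside, z up along the bottle.
- tray_free (a point): Middle of the floor of the empty compartment of the blue reagent tray (fixed, 250 x 150 mm, rim 28 high; floor 4 above the counter, where this point lies). The compartment measures 119 along the point's x by 142 along its y inside, walls 4 thick. The tray's other compartment, on the +x side of this point beyond a divider 60 away, holds two bottles.
- amber_bottle: Loose amber bottle with black cap, diameter (mm) 52, 128 tall, in the tray's other compartment; origin under its centre. A bystander.
- buffer_bottle: Loose clear bottle with blue cap, diameter (mm) 50, 112 tall, in the tray's other compartment; origin under its centre. A bystander.
- specimen_cup_1: Loose specimen cup with red lid, diameter (mm) 62, 67 tall; origin under its centre. A bystander.
- specimen_cup_2: Loose specimen cup with yellow lid, diameter (mm) 62, 67 tall; origin under its centre. A bystander.
- tube_rack: Loose grey rack, 60 x 200 mm (along y), with capped blood tubes to 103 high; origin under its centre. A bystander.
- hemostat: Loose steel clamp (haemostat), 150 mm long, 8 high, lying flat; origin under its middle. A bystander.

How it is judged:
By the outcome, as a careful person would: the job done as asked, in the order asked, and still so for the second after the job is handed in, while the arm keeps its last pose, push and grip.
It also fails if it takes over 54 s, if anything falls off the work surface, if the arm or the gripper's body presses on something with over 40 N, if the wrist force passes 120 N, or if a joint passes its speed limit or range.

### The arm

A 6-joint arm with a two-finger parallel gripper is mounted at the origin on the work surface. World frame = base frame: x ahead of the robot, y to its left, z up, the work surface at z = 0. Lengths are in m, angles in degrees, forces in N, time in s.
With the tool pointing down it reaches from about 0.35 to 0.725 m from the base axis. Payload 6 kg.
Tool frame: the origin (TCP) lies at the very end of the fingers, on their centre line; the grasp point (between the pads) lies 19 mm behind it; x points along the fingers, y is the direction in which the jaws open and shut, and the axes are right-handed (so a half turn about x gives the same grasp; the last joint's range is limited). The gripper opens to 85 mm and grips with 20 to 120 N. Pads are 22 mm wide; open, the fingers measure 114 mm over their backs; the gripper's body (76 mm by 85 mm) begins 54 mm behind the grasp point. The pads swing forward as they close: fully open they stand 13 mm farther back than shut.
Start: joints at [91.14, 2.303, 4.859, 0, -92.561, -19.12], TCP at [0.185, 0.571, 0.231] pointing down, gripper open.
Joint ranges: [-146.85, 146.85], [-73.84, 115.35], [-62.03, 85.46], [-188.31, 113.3], [-161.28, -10.13], [-171.36, 171.36]. Speed limits (degrees/s): [147.25, 147.25, 172.46, 180, 180, 180].

### API

Orientations are given as a 3x3 rotation matrix whose columns are the frame's x, y, z axes.
In Python, from workcell import arm, imaging, ticket gives the robot as it stands.
- The arm moves only by the shell command python3 -m handwheel 'ROWS' [FORCE]. ROWS is JSON, a list of rows, each an object of numbers: "ax", "ay", "az": the turn, a rotation vector about the tool's x, y, z in units of 6 degrees (1.0 is 6 degrees); "x", "y", "z": the shift along the tool's x, y, z in mm; "fingers": the closure in counts, from 0 (fully open) to 255 (shut). A call has 1 to 10 rows; each row is the pose to reach, as a shift and turn from the pose commanded when the call began, along the tool's axes at that moment; what a row does not reach only later rows make up. A row lasts 1/10 s, in which the tool goes at most 50 mm and 8.59 degrees, less where a joint would pass 70% of its speed; a pose out of reach is approached as far as the arm can. A call with a gripper value outside its range is refused whole. The fingers move at their own pace and stop on an object; FORCE is the grip in N (left out, the last holds). Time passes only in rows, so rows that repeat a pose let the fingers close. It gives the time, the measured TCP pose, the force and the opening at its end, in the units of the state.
- arm.state(): the state, without advancing time (a new reading comes with each control period).
- imaging.get_image(name): name is "side" or "top" or "wrist"; returns the picture (480x640x3 uint8, red, green, blue); there is no depth.
- imaging.calibration(name): a dict with "fx", "fy", "cx", "cy" (pixels), "k1" (the pictures are not rectified: a ray, as slopes to the right and down, at radius r is drawn at 1 + k1 r^2 times it, then the intrinsics apply), "R" (3x3) and "t" (3): a world point X has camera coordinates R X + t; the wrist camera has in their place "tool_from_camera" (4x4, takes a point from camera to tool coordinates, whose origin is the TCP and whose axes are the tool frame's). Camera axes: x right, y down, z forward; pixel columns grow to the right and rows downward; lengths in m; the calibration is good to about 2 mm. A picture is of the moment at which its call begins: read the wrist's pose just before it. calibration takes no time and is no camera call.
- ticket.sign_off(): hands the job in, once; it reports no verdict.
The state is a dict: "t": time; "joints": joint angles; "qd": joint speeds; "joint_efforts": joint torques, N m; "tcp_pos": TCP position; "eef_rot": TCP orientation; "force": force on the tool from outside, world axes, zero at the start; "ft_torque": the same for the moment, N m; "finger_gap": finger opening in m.
Only numpy, scipy, OpenCV 4.12 (cv2) and the standard library are available. Lean on these libraries where they do the work, as an engineer would, in place of code of your own. Each camera call takes 0.05 s, during which the arm holds its last target.

## Working session

There is one attempt and no reset: what is moved stays moved. The work goes in short steps, Python scripts to look and compute and a shell command to move; the robot and the scene stay as the last step left them, time stands still between calls to the robot, and variables do not carry over. Pictures are saved under pics/ and viewed, and the job is handed in when it is done.

```bash
ls; mkdir -p pics; python3 - <<'E'
from workcell import arm, imaging
import cv2,json
s=arm.state();print(s)
for n in("side","top","wrist"):
    cv2.imwrite(f"pics/{n}0.png",imaging.get_image(n)[:,:,::-1]);print(n,imaging.calibration(n))
E
```

```text
pics
{'t': 0.0, 'joints': array([ 9.11395210e+01,  2.33701525e+00,  4.80266971e+00, -2.66473706e-02,
       -9.25630233e+01, -1.91197371e+01]), 'qd': array([-0.02849589, -0.00810145, -0.03061312,  0.0196687 , -0.02620969,
        0.13280429]), 'joint_efforts': array([ 6.93491916e-05, -3.68203676e+01,  3.47417343e+01,  6.93225414e+00,
       -5.37519270e-03,  4.52732763e-06]), 'tcp_pos': array([0.18503178, 0.57040348, 0.23029813]), 'eef_rot': array([[-4.30730887e-04, -3.08668797e-01, -9.51169485e-01],
       [-1.70831413e-03, -9.51167958e-01,  3.08669075e-01],
       [-9.99998448e-01,  1.75784957e-03, -1.17605848e-04]]), 'force': array([-0.01181606, -0.66058371,  0.55838129]), 'ft_torque': array([0.0502545 , 0.00711868, 0.06624418]), 'finger_gap': 0.08542237127755614}
side {'fx': 556.8439872578515, 'fy': 556.8439872578515, 'cx': 323.7166251940352, 'cy': 224.74407737194778, 'k1': -0.05318973348869846, 'R': array([[ 0.88560508, -0.46371301, -0.02595937],
       [-0.24402062, -0.41702035, -0.87552725],
       [ 0.39516779,  0.781706  , -0.48247087]]), 't': array([-0.52453558,  0.2609853 
[... 154 characters left out ...]
: array([[-0.01448313, -0.99969609, -0.01994909],
       [-0.99426133,  0.01651358, -0.10569628],
       [ 0.10599359,  0.0183038 , -0.99419834]]), 't': array([-0.07462721,  0.58704721,  1.37414258])}
wrist {'fx': 370.13353307482197, 'fy': 370.13353307482197, 'cx': 323.4668546462748, 'cy': 239.57777885393455, 'k1': 0.017006388360171366, 'tool_from_camera': array([[-1.59039572e-03, -2.62439184e-01,  9.64947224e-01,
        -1.42331190e-01],
       [ 9.99998605e-01, -9.10385368e-04,  1.40056645e-03,
        -7.25698471e-04],
       [ 5.10910317e-04,  9.64948105e-01,  2.62440266e-01,
        -6.68254909e-02],
       [ 0.00000000e+00,  0.00000000e+00,  0.00000000e+00,
         1.00000000e+00]])}
```

View pics/side0.png

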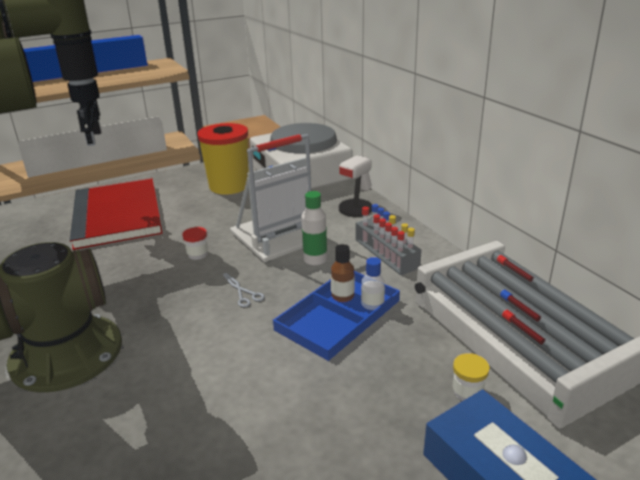

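View pics/top0.png

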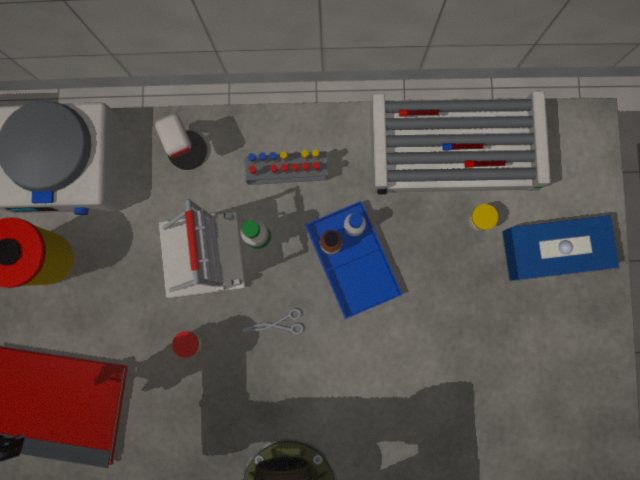

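View pics/wrist0.png

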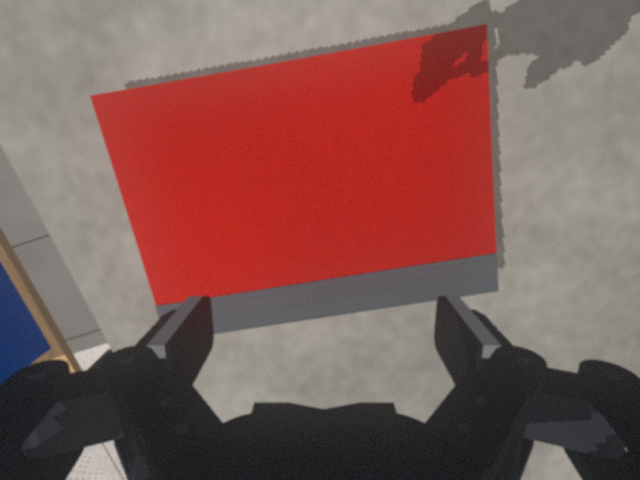

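```bash
python3 - <<'E'
import cv2
a=cv2.imread("pics/top0.png")
cv2.imwrite("pics/c1.png",cv2.resize(a[190:310,145:295],None,fx=5,fy=5,interpolation=cv2.INTER_CUBIC))
cv2.imwrite("pics/c2.png",cv2.resize(a[195:325,295:415],None,fx=4.6,fy=4.6,interpolation=cv2.INTER_CUBIC))
a=cv2.imread("pics/side0.png")
cv2.imwrite("pics/c3.png",cv2.resize(a[125:275,220:400],None,fx=4,fy=4,interpolation=cv2.INTER_CUBIC))
E
```

```text
(no output)
```

View pics/c1.png

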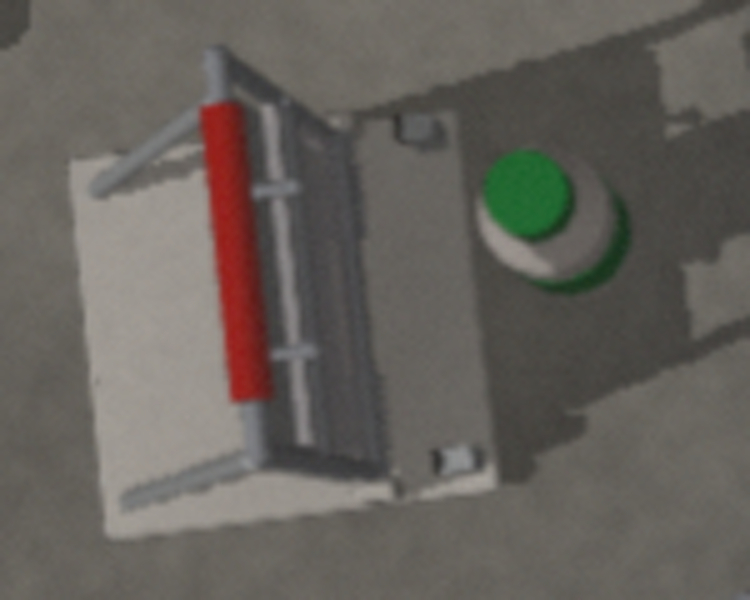

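View pics/c2.png

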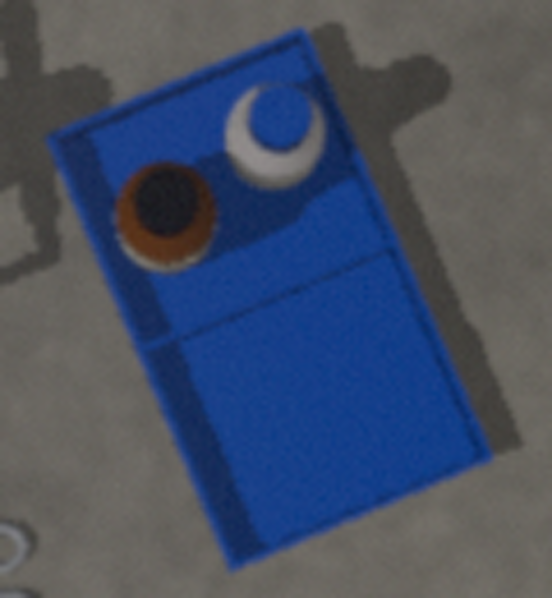

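View pics/c3.png

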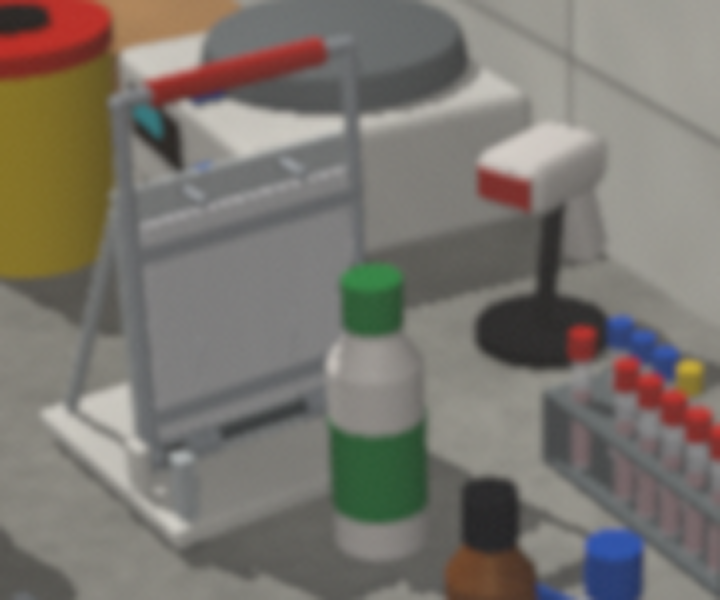

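```bash
cat > h.py <<'E'
import numpy as np,cv2
from workcell import arm, imaging
def ray(n,u,v,pose=None):
    c=imaging.calibration(n)
    K=np.array([[c['fx'],0,c['cx']],[0,c['fy'],c['cy']],[0,0,1]])
    p=cv2.undistortPoints(np.array([[[u,v]]],float),K,np.array([c['k1'],0,0,0.]))[0,0]
    d=np.array([p[0],p[1],1.])
    if n=='wrist':
        T=c['tool_from_camera'];pos,R=pose
        return pos+R@T[:3,3],R@T[:3,:3]@d
    return -c['R'].T@c['t'],c['R'].T@d
def atz(n,u,v,z,pose=None):
    o,d=ray(n,u,v,pose);return o+d*(z-o[2])/d[2]
def tri(*rs):
    A=0;b=0
    for o,d in rs:
        d=d/np.linalg.norm(d);P=np.eye(3)-np.outer(d,d);A=A+P;b=b+P@o
    return np.linalg.solve(A,b)
E
python3 - <<'E'
from h import *
np.set_printoptions(precision=4,suppress=True)
t=lambda x,y,z:atz('top',x,y,z)
print('cap',t(250.6,228.6,.182),atz('side',313,194,.182),tri(ray('top',250.6,228.6),ray('side',313,194)))
for a,b in (((189.4,211.2),(301.2,137.2)),((195.4,269.6),(258,148.2))):
    print('bar',t(*a,.285),atz('side',*b,.285),tri(ray('top',*a),ray('side',*b)))
cr=[(47,137),(302,30),(492,458),(232,570),(143,347),(395,250)]
P=[t(x/4.6+295,y/4.6+195,.028) for x,y in cr]
for p in P:print('tray',p)
f=np.mean([P[2],P[3],P[4],P[5]],0);print('free',f)
for x,y in ((70,158),(105,537),(497,488),(455,113)): print('base',t(x/5+145,y/5+190,.012))
for x,y in((186,344),(484,217)):print('cup',t(x,y,.067))
for x,y in((250,330),(300,314),(298,330)):print('hemo',t(x,y,.005))
for x,y in((247,165),(325,165),(325,180)):print('rack',t(x,y,.09))
for x,y in((331,240,),(355,223)):print('bot',t(x,y,.12))
E
```

```text
cap [0.6021 0.0639 0.182 ] [0.6034 0.066  0.182 ] [0.6021 0.0636 0.1833]
bar [0.6259 0.1731 0.285 ] [0.6303 0.1763 0.285 ] [0.6268 0.1721 0.2868]
bar [0.5081 0.1599 0.285 ] [0.5104 0.1623 0.285 ] [0.5087 0.1594 0.2863]
tray [ 0.6296 -0.0485  0.028 ]
tray [ 0.6848 -0.185   0.028 ]
tray [ 0.4563 -0.2794  0.028 ]
tray [ 0.4002 -0.1424  0.028 ]
tray [ 0.5173 -0.0978  0.028 ]
tray [ 0.5664 -0.2314  0.028 ]
free [ 0.485  -0.1877  0.028 ]
base [0.6463 0.3169 0.012 ]
base [0.4578 0.2967 0.012 ]
base [0.4792 0.1031 0.012 ]
base [0.6654 0.1239 0.012 ]
cup [0.3477 0.2324 0.067 ]
cup [ 0.6357 -0.4745  0.067 ]
hemo [0.3758 0.0906 0.005 ]
hemo [ 0.413  -0.0322  0.005 ]
hemo [ 0.3743 -0.0268  0.005 ]
rack [0.7663 0.0851 0.09  ]
rack [ 0.7626 -0.0996  0.09  ]
rack [ 0.7266 -0.0991  0.09  ]
bot [ 0.581  -0.1108  0.12  ]
bot [ 0.6191 -0.1661  0.12  ]
```

```bash
cat >> h.py <<'E'
from scipy.spatial.transform import Rotation as Ro
np.set_printoptions(precision=4,suppress=True)
f=np.array([.11,-.994,0]);f/=np.linalg.norm(f)   # front of expressor
X=np.array([0,0,-1.]);R0=np.c_[X,f,np.cross(X,f)]
def rel(pos,R=None,base=None):
    s=arm.state()
    p,Rc=base if base else (s['tcp_pos'],s['eef_rot'])
    R=Rc if R is None else R
    print('xyz mm',(Rc.T@(np.array(pos)-p)*1000).round(1),'a',(Ro.from_matrix(Rc.T@R).as_rotvec(degrees=True)/6).round(3))
E
python3 - <<'E'
from h import *
rel([.37,.05,.25],R0)
E
```

```text
xyz mm [ -18.8  438.  -336.5] a [-4.048  0.001 -0.013]
```

```bash
python3 -m handwheel '[{"x":-5,"y":20,"z":-15},{"x":-15,"y":55,"z":-42},{"x":-19,"y":95,"z":-73,"ax":-0.6},{"x":-19,"y":135,"z":-104,"ax":-1.2},{"x":-19,"y":175,"z":-135,"ax":-1.8},{"x":-19,"y":215,"z":-165,"ax":-2.4},{"x":-19,"y":255,"z":-196,"ax":-3},{"x":-19,"y":295,"z":-227,"ax":-3.6},{"x":-19,"y":335,"z":-258,"ax":-4.05},{"x":-19,"y":375,"z":-288,"ax":-4.05}]'; python3 - <<'E'
from h import *
print(arm.state()['joints'])
rel([.37,.05,.25],R0);rel([.6025,.0645,.25],R0)
E
```

```text
[ 91.1429   2.3311   4.8161  -0.0169 -92.5615 -19.1183]
xyz mm [ -18.8  438.  -336.5] a [-4.048  0.001 -0.013]
xyz mm [ -18.9  352.5 -553.2] a [-4.048  0.001 -0.013]schema error: expected keys ax, ay, az, x, y, z, fingers
```

```bash
python3 -m handwheel '[{"x":-5,"y":20,"z":-15,"ax":0,"ay":0,"az":0,"fingers":0},{"x":-15,"y":55,"z":-42,"ax":0,"ay":0,"az":0,"fingers":0},{"x":-19,"y":95,"z":-73,"ax":-0.6,"ay":0,"az":0,"fingers":0},{"x":-19,"y":135,"z":-104,"ax":-1.2,"ay":0,"az":0,"fingers":0},{"x":-19,"y":175,"z":-135,"ax":-1.8,"ay":0,"az":0,"fingers":0},{"x":-19,"y":215,"z":-165,"ax":-2.4,"ay":0,"az":0,"fingers":0},{"x":-19,"y":255,"z":-196,"ax":-3,"ay":0,"az":0,"fingers":0},{"x":-19,"y":295,"z":-227,"ax":-3.6,"ay":0,"az":0,"fingers":0},{"x":-19,"y":335,"z":-258,"ax":-4.05,"ay":0,"az":0,"fingers":0},{"x":-19,"y":375,"z":-288,"ax":-4.05,"ay":0,"az":0,"fingers":0}]'; python3 - <<'E'
from h import *
print(arm.state()['joints'])
rel([.37,.05,.25],R0);rel([.6025,.0645,.25],R0)
E
```

```text
t: 1.15
tcp_pos: [0.3421, 0.1269, 0.2504]
eef_rot: [[0.001, 0.113, -0.994], [0.001, -0.994, -0.113], [-1.0, -0.001, -0.001]]
force: [2.1, 0.3, -0.0]
finger_gap: 0.0855
[  52.9304  -35.4179  -23.1182   -0.0044 -102.226    43.5393]
xyz mm [  0.4  79.5 -19.1] a [ 0.026 -0.008  0.009]
xyz mm [   0.6   91.3 -251.7] a [ 0.026 -0.008  0.009]
```

```bash
python3 -m handwheel '[{"x":0,"y":30,"z":-8,"ax":0,"ay":0,"az":0,"fingers":0},{"x":0,"y":60,"z":-30,"ax":0,"ay":0,"az":0,"fingers":0},{"x":0,"y":80,"z":-65,"ax":0,"ay":0,"az":0,"fingers":0},{"x":0,"y":91,"z":-105,"ax":0,"ay":0,"az":0,"fingers":0},{"x":0,"y":91,"z":-145,"ax":0,"ay":0,"az":0,"fingers":0},{"x":0,"y":91,"z":-185,"ax":0,"ay":0,"az":0,"fingers":0},{"x":0,"y":91,"z":-225,"ax":0,"ay":0,"az":0,"fingers":0},{"x":0,"y":91,"z":-252,"ax":0,"ay":0,"az":0,"fingers":0},{"x":0,"y":91,"z":-252,"ax":0,"ay":0,"az":0,"fingers":0}]'; python3 - <<'E'
from h import *
s=arm.state();print(s['joints'],s['tcp_pos']);np.savez('p1.npz',p=s['tcp_pos'],R=s['eef_rot'])
cv2.imwrite("pics/w1.png",imaging.get_image('wrist')[:,:,::-1])
cv2.imwrite("pics/s1.png",imaging.get_image('side')[:,:,::-1])
E
```

```text
t: 2.05
tcp_pos: [0.6043, 0.0661, 0.2468]
eef_rot: [[-0.005, 0.109, -0.994], [-0.002, -0.994, -0.109], [-1.0, 0.001, 0.005]]
force: [-1.3, -0.5, -0.1]
finger_gap: 0.0854
[ 25.0827   3.9121   8.1552  -0.0254 -94.5517  71.1778] [0.6043 0.0661 0.2468]
```

View pics/w1.png

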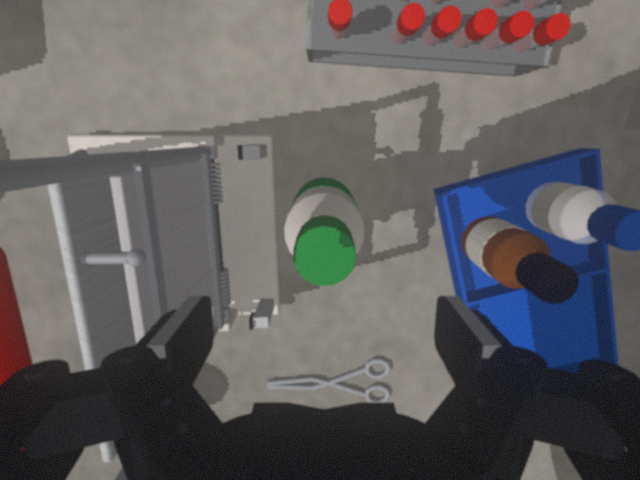

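View pics/s1.png

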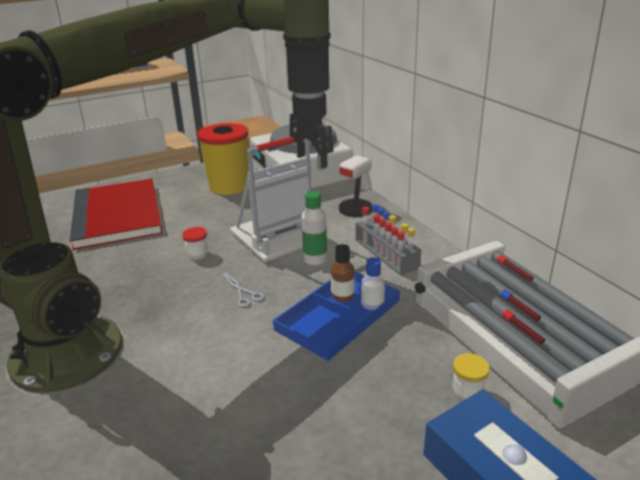

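The wrist picture shows the green cap at (325,252), midway between the pads (cols ~210 and ~440); the side picture shows the gripper clear of the hoop.

```bash
python3 - <<'E'
from h import *
d=np.load('p1.npz');o=(d['p'],d['R'])
print(atz('wrist',325,252,.182,o))
print(tri(ray('wrist',325,252,o),ray('top',250.6,228.6),ray('side',313,194)))
s=arm.state();print(s['tcp_pos'])
rel([.6022,.0645,.150],R0)
E
```

```text
[0.6071 0.0656 0.182 ]
[0.6041 0.0652 0.1808]
[0.6026 0.0659 0.2491]
xyz mm [99.1  1.2  0.3] a [-0.003  0.021 -0.007]
```

```bash
python3 -m handwheel '[{"x":25,"y":1,"z":-2,"ax":0,"ay":0,"az":0,"fingers":0},{"x":55,"y":1,"z":-2,"ax":0,"ay":0,"az":0,"fingers":0},{"x":80,"y":1,"z":-2,"ax":0,"ay":0,"az":0,"fingers":0},{"x":98,"y":1,"z":-2,"ax":0,"ay":0,"az":0,"fingers":0},{"x":98,"y":1,"z":-2,"ax":0,"ay":0,"az":0,"fingers":0},{"x":98,"y":1,"z":-2,"ax":0,"ay":0,"az":0,"fingers":150},{"x":98,"y":1,"z":-2,"ax":0,"ay":0,"az":0,"fingers":200},{"x":98,"y":1,"z":-2,"ax":0,"ay":0,"az":0,"fingers":255},{"x":98,"y":1,"z":-2,"ax":0,"ay":0,"az":0,"fingers":255},{"x":98,"y":1,"z":-2,"ax":0,"ay":0,"az":0,"fingers":255}]' 60; python3 - <<'E'
from h import *
cv2.imwrite("pics/w2.png",imaging.get_image('wrist')[:,:,::-1])
E
```

```text
t: 3.15
tcp_pos: [0.6056, 0.0654, 0.1541]
eef_rot: [[0.003, 0.11, -0.994], [0.0, -0.994, -0.11], [-1.0, -0.0, -0.003]]
force: [-1.6, 0.0, 6.7]
finger_gap: 0.0364
```

View pics/w2.png

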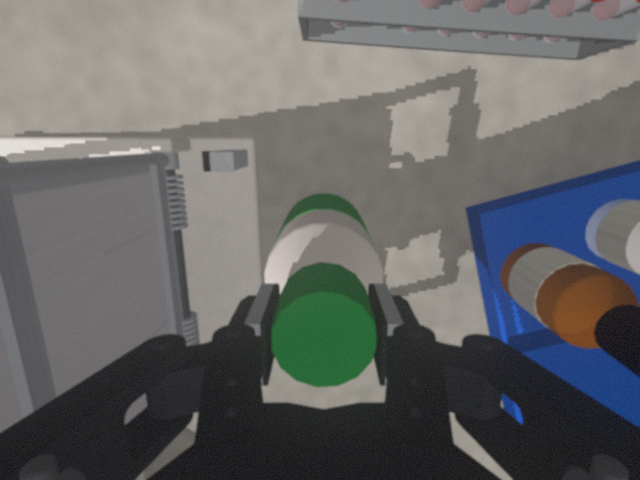

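```bash
python3 -m handwheel '[{"x":-8,"y":0,"z":0,"ax":0,"ay":0,"az":0,"fingers":255},{"x":-22,"y":0,"z":0,"ax":0,"ay":0,"az":0,"fingers":255},{"x":-40,"y":1,"z":3,"ax":0,"ay":0,"az":0,"fingers":255},{"x":-60,"y":5,"z":12,"ax":0,"ay":0,"az":0,"fingers":255},{"x":-72,"y":12,"z":28,"ax":0,"ay":0,"az":0,"fingers":255},{"x":-80,"y":22,"z":50,"ax":0,"ay":0,"az":0,"fingers":255},{"x":-80,"y":34,"z":75,"ax":0,"ay":0,"az":0,"fingers":255},{"x":-80,"y":46,"z":100,"ax":0,"ay":0,"az":0,"fingers":255},{"x":-80,"y":60,"z":120,"ax":0,"ay":0,"az":0,"fingers":255},{"x":-80,"y":80,"z":135,"ax":0,"ay":0,"az":0,"fingers":255}]'
python3 -m handwheel '[{"x":0,"y":25,"z":8,"ax":0,"ay":0,"az":0,"fingers":255},{"x":0,"y":50,"z":12,"ax":0,"ay":0,"az":0,"fingers":255},{"x":0,"y":75,"z":12,"ax":0,"ay":0,"az":0,"fingers":255},{"x":0,"y":100,"z":12,"ax":0,"ay":0,"az":0,"fingers":255},{"x":0,"y":125,"z":12,"ax":0,"ay":0,"az":0,"fingers":255},{"x":0,"y":145,"z":12,"ax":0,"ay":0,"az":0,"fingers":255},{"x":0,"y":158,"z":12,"ax":0,"ay":0,"az":0,"fingers":255},{"x":0,"y":158,"z":12,"ax":0,"ay":0,"az":0,"fingers":255},{"x":0,"y":158,"z":12,"ax":0,"ay":0,"az":0,"fingers":255}]'
python3 - <<'E'
from h import *
s=arm.state();print(s['tcp_pos'],s['joints']);rel([.485,-.188,.235],R0)
for n in('wrist','side','top'):cv2.imwrite(f"pics/{n}3.png",imaging.get_image(n)[:,:,::-1])
E
```

```text
t: 4.2
tcp_pos: [0.4781, -0.0294, 0.2331]
eef_rot: [[0.0, 0.111, -0.994], [0.0, -0.994, -0.111], [-1.0, -0.0, -0.0]]
force: [0.5, -0.4, -1.9]
finger_gap: 0.0365
t: 5.1
tcp_pos: [0.4847, -0.1873, 0.2324]
eef_rot: [[-0.0, 0.11, -0.994], [0.0, -0.994, -0.11], [-1.0, -0.0, 0.0]]
force: [-0.5, 0.3, -1.9]
finger_gap: 0.0362
[ 0.4847 -0.1873  0.2324] [  1.0738  -9.9719  -6.7012  -0.0186 -93.29    95.221 ]
xyz mm [-2.6  0.7 -0.2] a [-0.003  0.003  0.003]
```

View pics/side3.png

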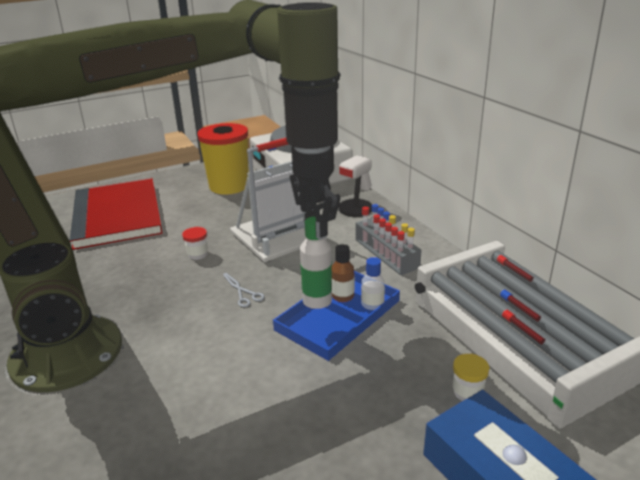

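View pics/wrist3.png

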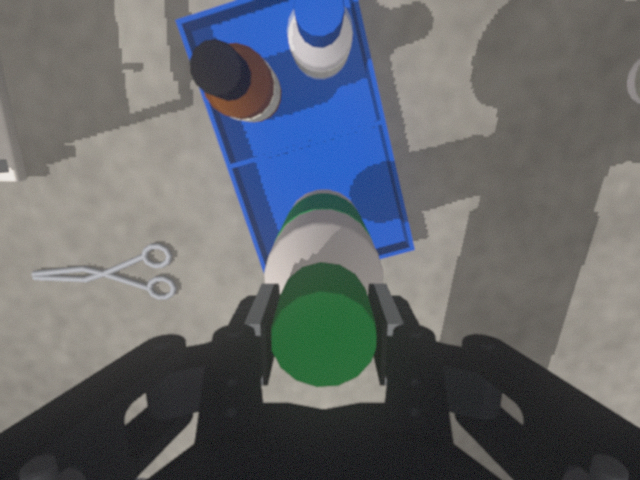

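```bash
python3 - <<'E'
from h import *
c=imaging.calibration('side');K=np.array([[c['fx'],0,c['cx']],[0,c['fy'],c['cy']],[0,0,1]])
for p in ([.485,-.188,.004],[.485,-.188,.078],[.485,-.188,.26],[.6296,-.0485,.028],[.6848,-.185,.028],[.4563,-.2794,.028],[.4002,-.1424,.028]):
    print(p,cv2.projectPoints(np.array([p]),cv2.Rodrigues(c['R'])[0],c['t'],K,np.array([c['k1'],0,0,0]))[0].ravel())
a=cv2.imread("pics/side3.png")
cv2.imwrite("pics/c4.png",cv2.resize(a[200:370,250:420],None,fx=3.5,fy=3.5,interpolation=cv2.INTER_CUBIC))
E
```

```text
[0.485, -0.188, 0.004] [319.9253 328.5764]
[0.485, -0.188, 0.078] [318.8552 300.024 ]
[0.485, -0.188, 0.26] [315.9126 221.2124]
[0.6296, -0.0485, 0.028] [346.843  268.2335]
[0.6848, -0.185, 0.028] [398.9298 290.736 ]
[0.4563, -0.2794, 0.028] [328.0762 350.1467]
[0.4002, -0.1424, 0.028] [273.287  320.1067]
```

View pics/c4.png

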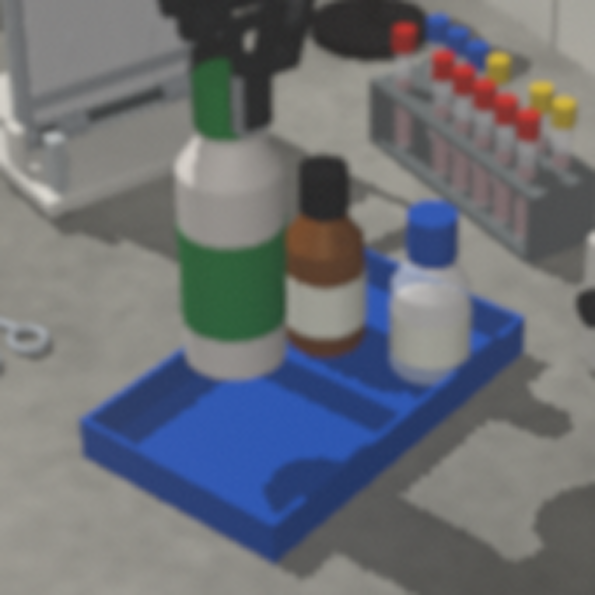

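```bash
python3 -m handwheel '[{"x":12,"y":0,"z":0,"ax":0,"ay":0,"az":0,"fingers":255},{"x":30,"y":0,"z":0,"ax":0,"ay":0,"az":0,"fingers":255},{"x":48,"y":0,"z":0,"ax":0,"ay":0,"az":0,"fingers":255},{"x":60,"y":0,"z":0,"ax":0,"ay":0,"az":0,"fingers":255},{"x":67,"y":0,"z":0,"ax":0,"ay":0,"az":0,"fingers":255},{"x":71,"y":0,"z":0,"ax":0,"ay":0,"az":0,"fingers":255},{"x":73,"y":0,"z":0,"ax":0,"ay":0,"az":0,"fingers":255},{"x":73,"y":0,"z":0,"ax":0,"ay":0,"az":0,"fingers":255}]'
```

```text
t: 6.05
tcp_pos: [0.485, -0.1876, 0.1597]
eef_rot: [[0.001, 0.11, -0.994], [-0.0, -0.994, -0.11], [-1.0, 0.0, -0.001]]
force: [-0.0, 0.7, -2.4]
finger_gap: 0.0365
```

```bash
python3 -m handwheel '[{"x":1,"y":0,"z":0,"ax":0,"ay":0,"az":0,"fingers":255},{"x":2,"y":0,"z":0,"ax":0,"ay":0,"az":0,"fingers":255},{"x":2,"y":0,"z":0,"ax":0,"ay":0,"az":0,"fingers":255}]'
```

```text
t: 6.35
tcp_pos: [0.4851, -0.1877, 0.1581]
eef_rot: [[0.001, 0.11, -0.994], [-0.0, -0.994, -0.11], [-1.0, 0.001, -0.001]]
force: [-0.8, 0.6, 0.3]
finger_gap: 0.0358
```

```bash
python3 -m handwheel '[{"x":0.5,"y":0,"z":0,"ax":0,"ay":0,"az":0,"fingers":255},{"x":0.5,"y":0,"z":0,"ax":0,"ay":0,"az":0,"fingers":120},{"x":0,"y":0,"z":0,"ax":0,"ay":0,"az":0,"fingers":60},{"x":0,"y":0,"z":0,"ax":0,"ay":0,"az":0,"fingers":0},{"x":0,"y":0,"z":0,"ax":0,"ay":0,"az":0,"fingers":0},{"x":0,"y":0,"z":0,"ax":0,"ay":0,"az":0,"fingers":0}]'
python3 - <<'E'
from h import *
cv2.imwrite("pics/wrist4.png",imaging.get_image('wrist')[:,:,::-1])
E
```

```text
t: 6.95
tcp_pos: [0.4848, -0.1876, 0.1573]
eef_rot: [[-0.0, 0.11, -0.994], [-0.0, -0.994, -0.11], [-1.0, 0.0, 0.0]]
force: [0.8, 0.2, 0.1]
finger_gap: 0.0856
```

View pics/wrist4.png

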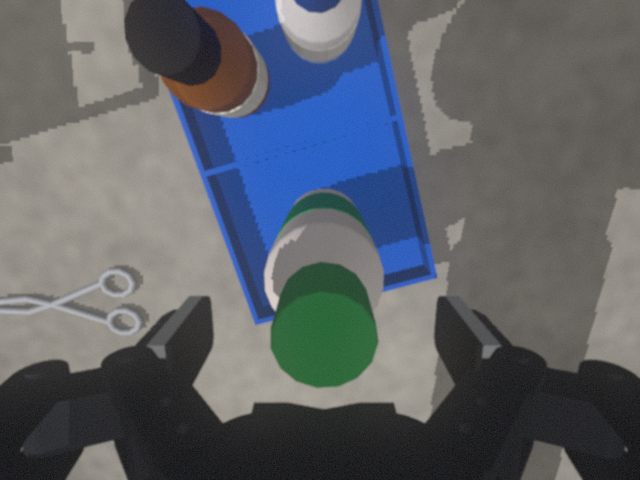

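```bash
python3 -m handwheel '[{"x":-15,"y":0,"z":0,"ax":0,"ay":0,"az":0,"fingers":0},{"x":-40,"y":0,"z":0,"ax":0,"ay":0,"az":0,"fingers":0},{"x":-75,"y":0,"z":0,"ax":0,"ay":0,"az":0,"fingers":0},{"x":-110,"y":0,"z":0,"ax":0,"ay":0,"az":0,"fingers":0},{"x":-140,"y":-15,"z":-5,"ax":0,"ay":0,"az":0,"fingers":0},{"x":-165,"y":-35,"z":-12,"ax":0,"ay":0,"az":0,"fingers":0},{"x":-185,"y":-60,"z":-21,"ax":0,"ay":0,"az":0,"fingers":0},{"x":-190,"y":-95,"z":-33,"ax":0,"ay":0,"az":0,"fingers":0},{"x":-190,"y":-130,"z":-46,"ax":0,"ay":0,"az":0,"fingers":0},{"x":-190,"y":-165,"z":-58,"ax":0,"ay":0,"az":0,"fingers":0}]'
python3 -m handwheel '[{"x":0,"y":-35,"z":-12,"ax":0,"ay":0,"az":0,"fingers":0},{"x":0,"y":-70,"z":-25,"ax":0,"ay":0,"az":0,"fingers":0},{"x":0,"y":-105,"z":-37,"ax":0,"ay":0,"az":0,"fingers":0},{"x":0,"y":-135,"z":-48,"ax":0,"ay":0,"az":0,"fingers":0},{"x":0,"y":-160,"z":-57,"ax":0,"ay":0,"az":0,"fingers":0},{"x":0,"y":-175,"z":-62,"ax":0,"ay":0,"az":0,"fingers":0},{"x":0,"y":-179,"z":-64,"ax":0,"ay":0,"az":0,"fingers":0},{"x":0,"y":-179,"z":-64,"ax":0,"ay":0,"az":0,"fingers":0},{"x":0,"y":-179,"z":-64,"ax":0,"ay":0,"az":0,"fingers":0}]'
python3 - <<'E'
from h import *
s=arm.state();print(s['tcp_pos'],s['joints']);np.savez('p5.npz',p=s['tcp_pos'],R=s['eef_rot'])
for n in('wrist','side'):cv2.imwrite(f"pics/{n}5.png",imaging.get_image(n)[:,:,::-1])
E
```

```text
t: 8.0
tcp_pos: [0.5244, -0.0159, 0.3491]
eef_rot: [[0.002, 0.11, -0.994], [0.0, -0.994, -0.11], [-1.0, -0.0, -0.002]]
force: [-0.3, -0.9, -0.5]
finger_gap: 0.0852
t: 8.9
tcp_pos: [0.5682, 0.1668, 0.348]
eef_rot: [[0.001, 0.109, -0.994], [-0.0, -0.994, -0.109], [-1.0, 0.0, -0.001]]
force: [-0.6, -0.5, 0.3]
finger_gap: 0.0854
[0.5682 0.1668 0.348 ] [  35.7559    3.6548   18.5437    0.0264 -104.8587   60.5193]
```

View pics/wrist5.png

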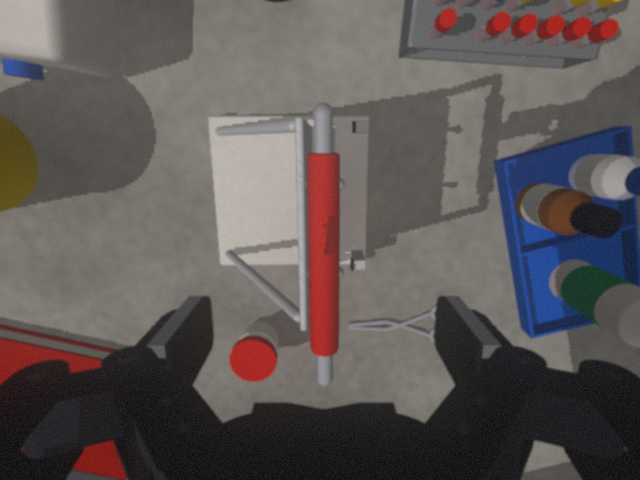

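View pics/side5.png

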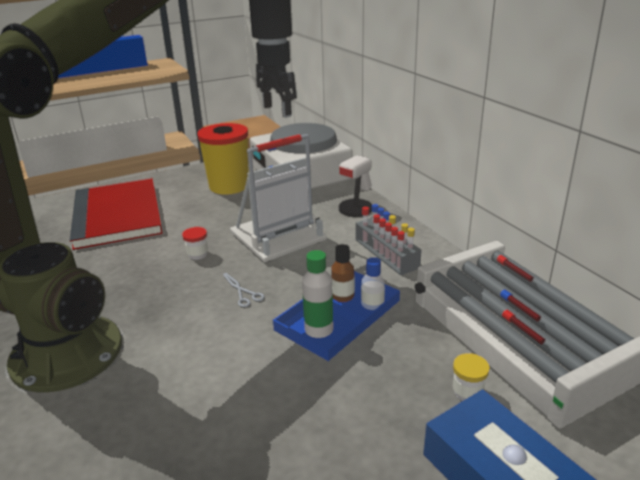

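```bash
python3 - <<'E'
from h import *
d=np.load('p5.npz');o=(d['p'],d['R'])
a=atz('wrist',323,153,.290,o);b=atz('wrist',324,354,.290,o);print(a,b,(a+b)/2)
E
python3 -m handwheel '[{"x":15,"y":0,"z":0,"ax":0,"ay":0,"az":0,"fingers":0},{"x":40,"y":0,"z":0,"ax":0,"ay":0,"az":0,"fingers":0},{"x":62,"y":0,"z":0,"ax":0,"ay":0,"az":0,"fingers":0},{"x":76,"y":0,"z":0,"ax":0,"ay":0,"az":0,"fingers":0},{"x":82,"y":0,"z":0,"ax":0,"ay":0,"az":0,"fingers":0},{"x":82,"y":0,"z":0,"ax":0,"ay":0,"az":0,"fingers":0}]'
python3 - <<'E'
from h import *
for n in('wrist','side'):cv2.imwrite(f"pics/{n}6.png",imaging.get_image(n)[:,:,::-1])
E
```

```text
[0.6275 0.1737 0.29  ] [0.5086 0.1601 0.29  ] [0.5681 0.1669 0.29  ]
t: 9.6
tcp_pos: [0.568, 0.1672, 0.265]
eef_rot: [[-0.001, 0.109, -0.994], [-0.001, -0.994, -0.109], [-1.0, 0.0, 0.001]]
force: [0.4, -0.3, -0.9]
finger_gap: 0.0855
```

View pics/wrist6.png

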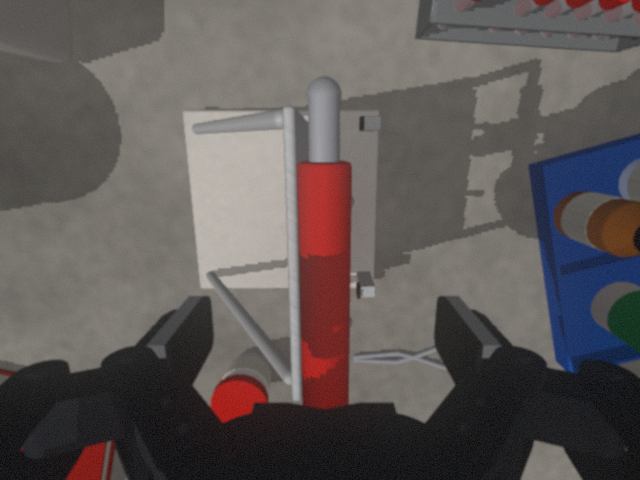

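```bash
python3 -m handwheel '[{"x":0,"y":0,"z":0,"ax":0,"ay":0,"az":0,"fingers":120},{"x":0,"y":0,"z":0,"ax":0,"ay":0,"az":0,"fingers":170},{"x":0,"y":0,"z":0,"ax":0,"ay":0,"az":0,"fingers":255},{"x":0,"y":0,"z":0,"ax":0,"ay":0,"az":0,"fingers":255},{"x":0,"y":0,"z":0,"ax":0,"ay":0,"az":0,"fingers":255},{"x":0,"y":0,"z":0,"ax":0,"ay":0,"az":0,"fingers":255},{"x":0,"y":0,"z":0,"ax":0,"ay":0,"az":0,"fingers":255}]' 80
python3 - <<'E'
from h import *
s=arm.state();print(s['ft_torque'],s['joints'])
for n in('wrist','side'):cv2.imwrite(f"pics/{n}7.png",imaging.get_image(n)[:,:,::-1])
E
```

```text
t: 10.4
tcp_pos: [0.5683, 0.167, 0.2657]
eef_rot: [[0.0, 0.109, -0.994], [-0.001, -0.994, -0.109], [-1.0, 0.001, -0.0]]
force: [0.8, -4.1, 1.9]
finger_gap: 0.0154
[-1.5721 -0.1404  0.0839] [ 35.7921   1.5099   7.6122   0.0757 -96.1277  60.4969]
```

View pics/wrist7.png

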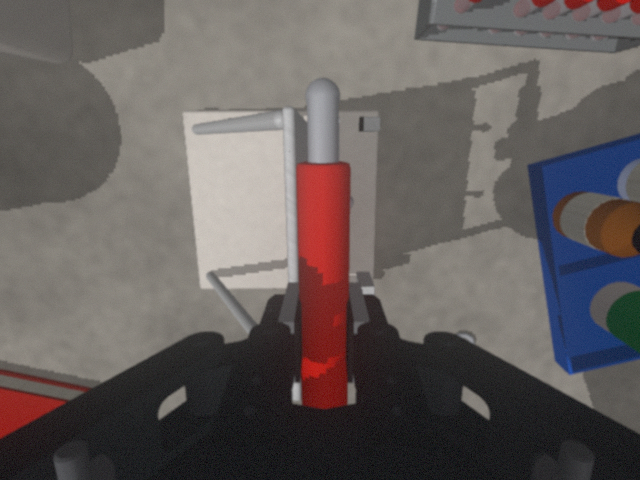

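```bash
python3 -m handwheel '[{"x":0,"y":4.6,"z":0,"ax":0,"ay":0,"az":-0.2,"fingers":255},{"x":0.2,"y":9.3,"z":0,"ax":0,"ay":0,"az":-0.4,"fingers":255},{"x":0.4,"y":13.9,"z":0,"ax":0,"ay":0,"az":-0.6,"fingers":255},{"x":0.8,"y":18.5,"z":0,"ax":0,"ay":0,"az":-0.8,"fingers":255},{"x":1.2,"y":23.1,"z":0,"ax":0,"ay":0,"az":-1,"fingers":255},{"x":1.7,"y":27.7,"z":0,"ax":0,"ay":0,"az":-1.2,"fingers":255},{"x":2.4,"y":32.3,"z":0,"ax":0,"ay":0,"az":-1.4,"fingers":255},{"x":3.1,"y":36.9,"z":0,"ax":0,"ay":0,"az":-1.6,"fingers":255},{"x":3.9,"y":41.4,"z":0,"ax":0,"ay":0,"az":-1.8,"fingers":255},{"x":4.8,"y":46,"z":0,"ax":0,"ay":0,"az":-2,"fingers":255}]'
python3 - <<'E'
from h import *
s=arm.state();print(s['ft_torque'],s['joints'])
for n in('wrist','side'):cv2.imwrite(f"pics/{n}8.png",imaging.get_image(n)[:,:,::-1])
E
```

```text
t: 11.5
tcp_pos: [0.5734, 0.1234, 0.2614]
eef_rot: [[-0.021, 0.109, -0.994], [0.211, -0.971, -0.111], [-0.977, -0.212, -0.002]]
force: [-1.0, 5.0, 5.4]
finger_gap: 0.0156
[1.1584 0.4695 0.0666] [ 24.2116  -0.0774   8.8667 -11.6564 -94.914   70.7733]
```

View pics/wrist8.png

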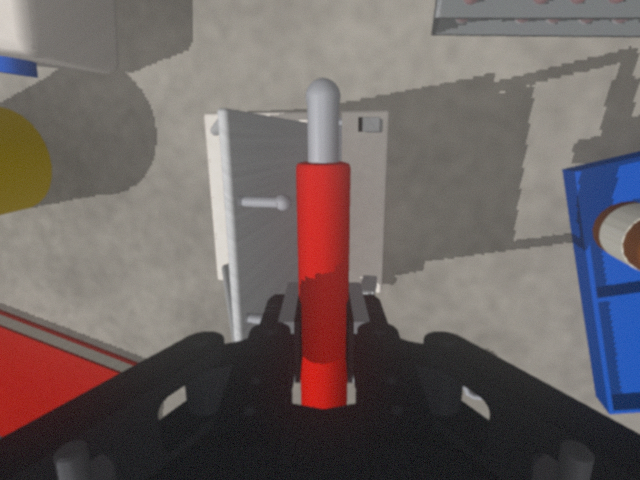

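View pics/side8.png

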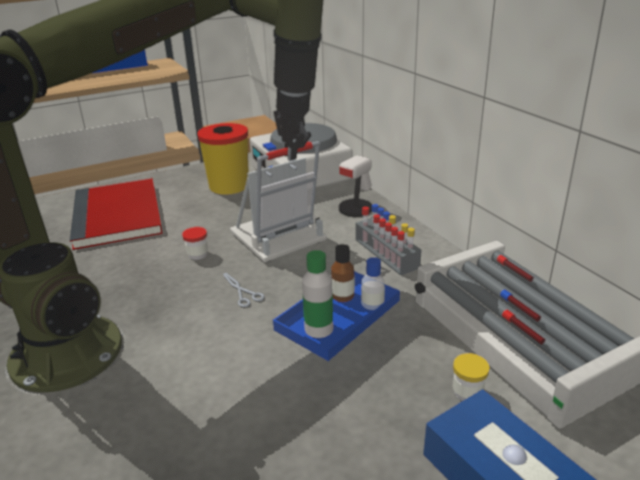

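Plate is following: in the wrist picture the bar stays centred in the jaws (col 324), the back pins now show to its left. Continue the same arc.

```bash
for i in 1; do python3 -m handwheel '[{"x":0,"y":4.6,"z":0,"ax":0,"ay":0,"az":-0.2,"fingers":255},{"x":0.2,"y":9.3,"z":0,"ax":0,"ay":0,"az":-0.4,"fingers":255},{"x":0.4,"y":13.9,"z":0,"ax":0,"ay":0,"az":-0.6,"fingers":255},{"x":0.8,"y":18.5,"z":0,"ax":0,"ay":0,"az":-0.8,"fingers":255},{"x":1.2,"y":23.1,"z":0,"ax":0,"ay":0,"az":-1,"fingers":255},{"x":1.7,"y":27.7,"z":0,"ax":0,"ay":0,"az":-1.2,"fingers":255},{"x":2.4,"y":32.3,"z":0,"ax":0,"ay":0,"az":-1.4,"fingers":255},{"x":3.1,"y":36.9,"z":0,"ax":0,"ay":0,"az":-1.6,"fingers":255},{"x":3.9,"y":41.4,"z":0,"ax":0,"ay":0,"az":-1.8,"fingers":255},{"x":4.8,"y":46,"z":0,"ax":0,"ay":0,"az":-2,"fingers":255}]'; done
python3 - <<'E'
from h import *
s=arm.state();print(s['ft_torque'],s['joints'])
E
```

```text
t: 12.6
tcp_pos: [0.5785, 0.0796, 0.2476]
eef_rot: [[-0.043, 0.102, -0.994], [0.407, -0.907, -0.111], [-0.912, -0.409, -0.003]]
force: [-1.1, 5.2, 7.1]
finger_gap: 0.0159
[ 1.1763  0.2103 -0.0353] [ 11.5669   1.6887  11.0705 -24.1916 -96.287   81.4912]
```

```bash
python3 -m handwheel '[{"x":0,"y":4.6,"z":0,"ax":0,"ay":0,"az":-0.2,"fingers":255},{"x":0.2,"y":9.3,"z":0,"ax":0,"ay":0,"az":-0.4,"fingers":255},{"x":0.4,"y":13.9,"z":0,"ax":0,"ay":0,"az":-0.6,"fingers":255},{"x":0.8,"y":18.5,"z":0,"ax":0,"ay":0,"az":-0.8,"fingers":255},{"x":1.2,"y":23.1,"z":0,"ax":0,"ay":0,"az":-1,"fingers":255},{"x":1.7,"y":27.7,"z":0,"ax":0,"ay":0,"az":-1.2,"fingers":255},{"x":2.4,"y":32.3,"z":0,"ax":0,"ay":0,"az":-1.4,"fingers":255},{"x":3.1,"y":36.9,"z":0,"ax":0,"ay":0,"az":-1.6,"fingers":255},{"x":3.9,"y":41.4,"z":0,"ax":0,"ay":0,"az":-1.8,"fingers":255},{"x":4.8,"y":46,"z":0,"ax":0,"ay":0,"az":-2,"fingers":255}]'
python3 - <<'E'
from h import *
s=arm.state();print(s['ft_torque'],s['joints']);b=s['tcp_pos']-.019*s['eef_rot'][:,0]
print(b,np.degrees(np.arccos((b[2]-.045)/.24)), np.degrees(np.arcsin((b-[.5681,.1669,0])@f/.24)))
cv2.imwrite(f"pics/wrist9.png",imaging.get_image('wrist')[:,:,::-1])
cv2.imwrite(f"pics/side9.png",imaging.get_image('side')[:,:,::-1])
E
```

```text
t: 13.6
tcp_pos: [0.5831, 0.0398, 0.2251]
eef_rot: [[-0.062, 0.092, -0.994], [0.586, -0.802, -0.111], [-0.808, -0.59, -0.004]]
force: [-0.2, 5.1, 9.1]
finger_gap: 0.0158
[ 1.1539  0.1273 -0.0768] [ -0.5287   6.3926  13.6531 -36.4741 -99.7512  91.3856]
[0.5843 0.0286 0.2404] 35.491627819536355 35.44961633059567
```

View pics/wrist9.png

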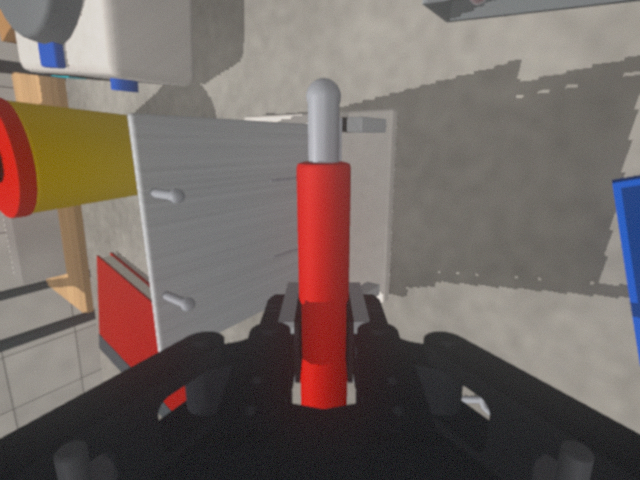

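View pics/side9.png

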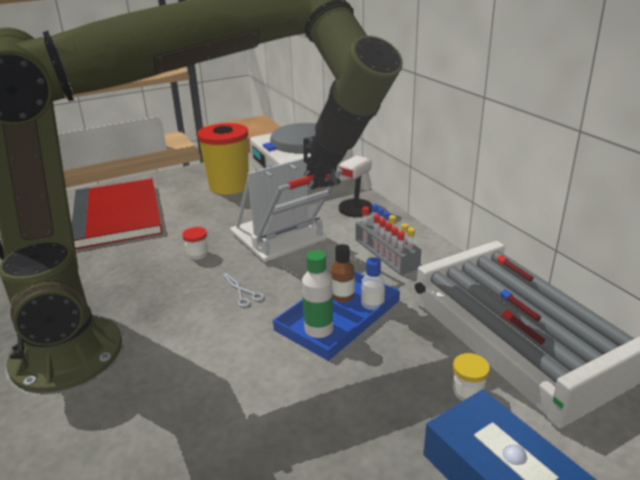

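```bash
python3 -m handwheel '[{"x":0,"y":4.6,"z":0,"ax":0,"ay":0,"az":-0.2,"fingers":255},{"x":0.2,"y":9.3,"z":0,"ax":0,"ay":0,"az":-0.4,"fingers":255},{"x":0.4,"y":13.9,"z":0,"ax":0,"ay":0,"az":-0.6,"fingers":255},{"x":0.8,"y":18.5,"z":0,"ax":0,"ay":0,"az":-0.8,"fingers":255},{"x":1.0,"y":21,"z":0,"ax":0,"ay":0,"az":-0.91,"fingers":255},{"x":1.2,"y":23.1,"z":0,"ax":0,"ay":0,"az":-1,"fingers":255},{"x":1.3,"y":24.2,"z":0,"ax":0,"ay":0,"az":-1.05,"fingers":255},{"x":1.3,"y":24.2,"z":0,"ax":0,"ay":0,"az":-1.05,"fingers":255},{"x":1.3,"y":24.2,"z":0,"ax":0,"ay":0,"az":-1.05,"fingers":255}]' 100
cat >> h.py <<'E'
def ang():
    s=arm.state();b=s['tcp_pos']-.019*s['eef_rot'][:,0]
    print(s['t'],'F tool',s['eef_rot'].T@s['force'],'gap',s['finger_gap'],'ang',np.degrees(np.arccos((b[2]-.045)/.24)), np.degrees(np.arcsin((b-[.5681,.1669,0])@f/.24)))
E
python3 -c "from h import *;ang()"
```

```text
t: 14.6
tcp_pos: [0.5853, 0.021, 0.2101]
eef_rot: [[-0.072, 0.084, -0.994], [0.67, -0.734, -0.111], [-0.739, -0.674, -0.004]]
force: [0.1, 4.2, 10.3]
finger_gap: 0.0154
14.6 F tool [ -4.7966 -10.0346  -0.5893] gap 0.015433954628186818 ang 41.720289730686595 41.731846597975135
```

```bash
python3 -m handwheel '[{"x":0,"y":1.5,"z":0,"ax":0,"ay":0,"az":-0.06,"fingers":255},{"x":0,"y":3,"z":0,"ax":0,"ay":0,"az":-0.12,"fingers":255},{"x":0.1,"y":4,"z":0,"ax":0,"ay":0,"az":-0.17,"fingers":255},{"x":0.1,"y":4,"z":0,"ax":0,"ay":0,"az":-0.17,"fingers":255},{"x":0.1,"y":4,"z":0,"ax":0,"ay":0,"az":-0.17,"fingers":255}]'
python3 -c "from h import *;ang()"
python3 -m handwheel '[{"x":0,"y":1,"z":0,"ax":0,"ay":0,"az":-0.04,"fingers":255},{"x":0,"y":1.5,"z":0,"ax":0,"ay":0,"az":-0.06,"fingers":255},{"x":0,"y":1.5,"z":0,"ax":0,"ay":0,"az":-0.06,"fingers":255},{"x":0,"y":1.5,"z":0,"ax":0,"ay":0,"az":-0.06,"fingers":255}]'
python3 -c "from h import *;ang()"
```

```text
t: 15.1
tcp_pos: [0.5856, 0.0181, 0.2075]
eef_rot: [[-0.073, 0.083, -0.994], [0.683, -0.722, -0.111], [-0.727, -0.687, -0.004]]
force: [0.6, 3.9, 11.8]
finger_gap: 0.0155
15.1 F tool [ -5.9097 -10.8912  -1.0507] gap 0.01546413106944668 ang 42.730400000793026 42.72824022144199
t: 15.5
tcp_pos: [0.5857, 0.0172, 0.2066]
eef_rot: [[-0.074, 0.083, -0.994], [0.688, -0.718, -0.111], [-0.722, -0.692, -0.004]]
force: [-0.3, 4.3, 10.8]
finger_gap: 0.0153
15.5 F tool [ -4.8446 -10.5784  -0.232 ] gap 0.015325326554054232 ang 43.05467589869777 43.058369773838244
```

```bash
python3 -m handwheel '[{"x":0,"y":1,"z":0,"ax":0,"ay":0,"az":-0.04,"fingers":255},{"x":0,"y":1.5,"z":0,"ax":0,"ay":0,"az":-0.06,"fingers":255},{"x":0,"y":1.5,"z":0,"ax":0,"ay":0,"az":-0.06,"fingers":255},{"x":0,"y":1.5,"z":0,"ax":0,"ay":0,"az":-0.06,"fingers":255}]'
python3 -c "from h import *;ang()"
```

```text
t: 15.9
tcp_pos: [0.5858, 0.0171, 0.2066]
eef_rot: [[-0.075, 0.084, -0.994], [0.693, -0.712, -0.112], [-0.717, -0.697, -0.005]]
force: [-0.8, 6.8, 14.5]
finger_gap: 0.015
15.9 F tool [ -5.6446 -15.0639  -0.0459] gap 0.015001840035132262 ang 43.12176488763075 43.13106800183976
```

```bash
python3 -m handwheel '[{"x":0,"y":1,"z":0,"ax":0,"ay":0,"az":0,"fingers":255},{"x":0,"y":1.5,"z":0,"ax":0,"ay":0,"az":0,"fingers":255},{"x":0,"y":1.5,"z":0,"ax":0,"ay":0,"az":0,"fingers":255},{"x":0,"y":1.5,"z":0,"ax":0,"ay":0,"az":0,"fingers":255},{"x":0,"y":1.5,"z":0,"ax":0,"ay":0,"az":0,"fingers":255}]'
python3 - <<'E'
from h import *
ang()
for n in('wrist','side','top'):cv2.imwrite(f"pics/{n}10.png",imaging.get_image(n)[:,:,::-1])
E
```

```text
t: 16.4
tcp_pos: [0.5858, 0.017, 0.2064]
eef_rot: [[-0.075, 0.086, -0.993], [0.694, -0.711, -0.114], [-0.716, -0.698, -0.006]]
force: [-3.6, 9.4, 17.2]
finger_gap: 0.0152
16.4 F tool [ -5.498  -18.9591   2.4044] gap 0.015224441738837588 ang 43.182618820863304 43.1818522872221
```

View pics/wrist10.png

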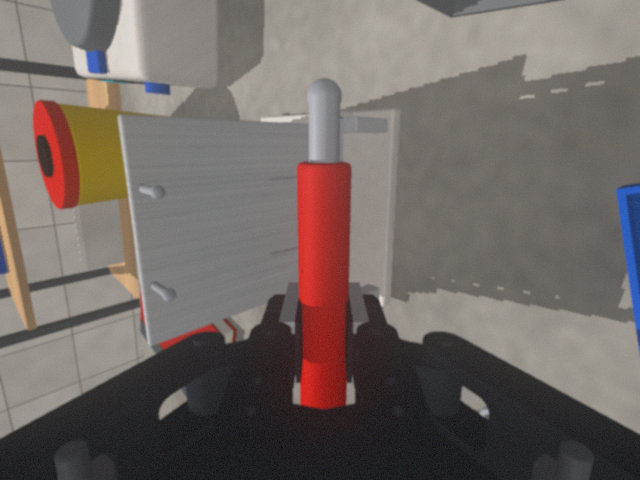

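View pics/side10.png

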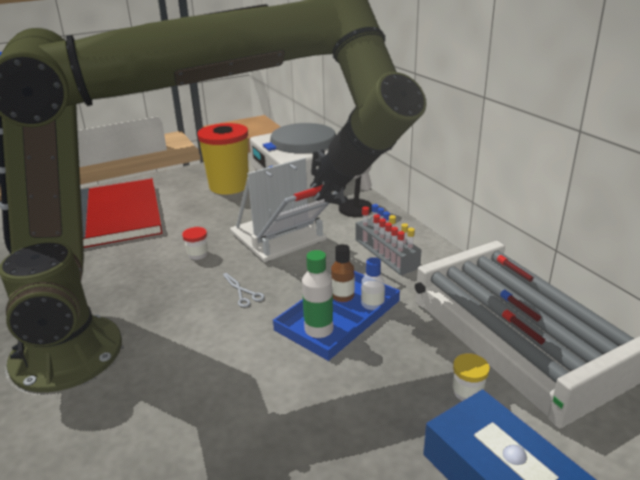

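View pics/top10.png

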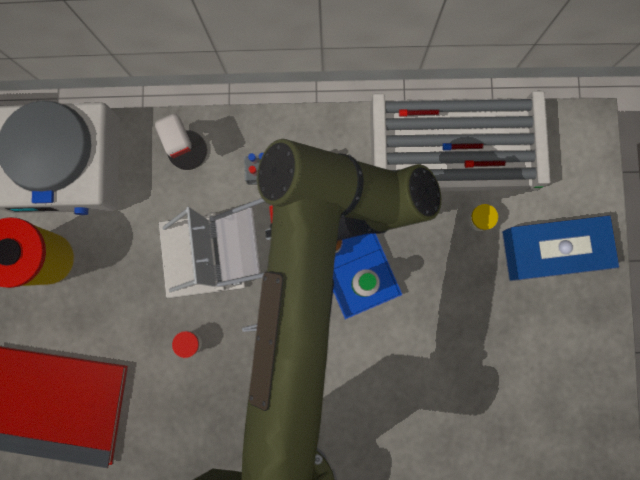

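The final pictures show the plate open with the red bar between the pads (wrist (324,290)). The bottle stands in the tray (top (368,282)), and the other objects I can see haven't moved.

```bash
python3 -c "
from h import *
ang()
from workcell import ticket
print(ticket.sign_off())"
```

```text
16.55 F tool [ -4.4146 -19.1557   1.6444] gap 0.015295509570914821 ang 43.18304880622731 43.18366748723001
the job is handed in; nothing more can be done
None
```

The plasma expressor is ready: the spirit bottle is in the tray and the gripper is holding the plate fully open. I handed the job in at 16.6 s of the 54 s allowed.

- **Bottle:** I lifted it by its cap, stood it upright in the tray's empty compartment and let go. The later side and top pictures show it standing there.
- **Plate:** I then gripped the red bar and swung the plate along its arc in small steps, without losing the grip. It measured 43.2° against the stated stop of 43.0°. Pushing a further 3 mm barely moved it while the force rose from about 11 to 19 N, so it is at the stop. The gap between the fingers read 15 mm on the 18 mm bar, so the bar is held.
- **Other objects:** Every one I could see is where it started. In the last top picture the arm hides parts of the tube rack and clamp, and most of the two other tray bottles. The side picture shows all of these unmoved.

No check failed. The only mismatches were that the finger gap reads about 2 mm under true size (the cap showed it too) and that the plate angle came out 0.2° past the stop. I put the angle down to measurement error and the slight push against the stop.

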